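# Ease the slide carrier down off its ratchet

### The arm

A 6-joint arm with a two-finger parallel gripper is mounted at the origin on the work surface. World frame = base frame: x ahead of the robot, y to its left, z up, the work surface at z = 0. Lengths are in mm, angles in rad, forces in N, time in s.
With the tool pointing down it reaches from about 400 to 925 mm from the base axis. Payload 12.5 kg.
Tool frame: the origin (TCP) lies midway between the tips of the shut fingers; the grasp point (between the pads) lies 19 mm behind it; z points along the fingers, y is the line along which they close (so a half turn about z gives the same grasp; the last joint's range is limited). The gripper opens to 95 mm and grips with 3 to 60 N. Pads are 20 mm wide; open, the fingers measure 119 mm over their backs; the gripper's body (75 mm by 180 mm) begins 59 mm behind the grasp point.
Start: joints at [1.216, 0.491, 1.559, -0, 1.092, -0.106], TCP at [153.883, 605.778, 214.661] pointing down, gripper open.
Joint ranges: [-3.1, 3.1], [-0.84, 2.19], [0.05, 2.79], [-1.13, 4.28], [0.06, 2.93], [-2.69, 2.69]. Speed limits (rad/s): [2.22, 2.22, 2.79, 3.14, 3.14, 3.14].

### API

Orientations are given as [roll, pitch, yaw] about the fixed x, y, z axes, in that order (R = Rz(yaw) Ry(pitch) Rx(roll)).
In Python, from cell import state, read_camera, camera_info, env gives the robot as it stands.
- The arm moves only by the tool move_arm, never from a script. Its argument "commands" is a list of rows, each a list of 3 entries, a list of its own where there are three numbers: the shift along the world's x, y, z in cm, then the turn, a rotation vector about the world's x, y, z in degrees, then the opening, from 0 (shut) to 1 (fully open). A call has 1 to 10 rows; each row shifts and turns the commanded pose from where the row before left it; what a row does not reach is not made up. A row lasts 1/10 s, in which the tool goes at most 50 mm and 8.59 degrees, less where a joint would pass 70% of its speed; a pose out of reach is approached as far as the arm can. A call with a gripper value outside its range is refused whole. The fingers move at their own pace and stop on an object; the grip force is fixed at half the most. Time passes only in rows, so rows that do not move let the fingers close. It gives the time, the measured TCP pose, the force, the opening and the grip force at its end, in the units of the state.
- state(): the state, without advancing time (a new reading comes with each control period).
- read_camera(name): name is "scene" or "top" or "wrist"; returns the picture (384x512x3 uint8, blue, green, red); there is no depth.
- camera_info(name): a dict with "K" (3x3 intrinsics, pixels), "k1" (the pictures are not rectified: a ray, as slopes to the right and down, at radius r is drawn at 1 + k1 r^2 times it, then the intrinsics apply), "cam_to_world" (4x4, takes a point from camera to world coordinates). Camera axes: x right, y down, z forward; pixel columns grow to the right and rows downward; lengths in mm; the calibration is good to about 2 mm. A picture is of the moment at which its call begins: read the wrist's pose just before it. camera_info takes no time and is no camera call; for the wrist camera it gives the pose at the moment of the call.
- env.job_done(): hands the job in; it is judged then, once.
The state is a dict: "t": time; "joints": joint angles; "qvel": joint speeds; "tau": joint torques, N m; "eef_pos": TCP position; "tcp_rot": TCP orientation; "ft_force": force on the tool from outside, world axes, zero at the start; "moment": the same for the moment, N m; "opening": opening from 0.0 (shut) to 1.0 (fully open); "grip_force": force on a finger pad.
Only numpy, scipy, OpenCV 4.12 (cv2) and the standard library are available. Lean on these libraries where they do the work, as an engineer would, in place of code of your own. Each camera call takes 0.05 s, during which the arm holds its last target. There are 200 camera calls.

### The job

Lower the basket of glass slides into its trough: flick the sprung pawl off the ratchet wheel with its yellow knob, ease the drum back by the red crank knob until the carrier is fully down (gently, never letting the carrier drop faster than about 50 mm a second), then flick the pawl back onto the wheel so that it drops in between the teeth. Do not touch the carrier itself, and leave the other things on the bench where they are.

Things in the scene. Friction and masses are not known exactly. Their poses are not given: they have to be found in the camera images.
- lift: The dipping lift, bolted down: white base 230 (x) by 430 (y) by 25 mm, a grey gear housing (top at 57 mm) with a toothed steel wheel (radius 48, 60 to 72 mm up), and at its -y end a column (335 mm) and a glass trough. Origin: on the table, on the vertical axis of drum and wheel; z up; the pawl lies on its +x +y side, the trough 250 mm along -y. Yaw varies by 0.3 either way.
- drum (a joint): Turn of the ratchet drum and crank about the lift's origin, rad: 0 = carrier fully down (hard stop), growing counter-clockwise from above as the carrier rises, to 2.05; starts at 1.1 to 1.9. Friction holds it wherever it is left, pawl on or off; at the red knob turning back (clockwise) takes 3 to 5 N, winding up about 10 N. With the pawl on it cannot turn back more than a tooth (0.52).
- crank_knob (a point): Centre of the top (153 mm above the table) of the red upright crank knob, 18 mm thick, its upper 58 mm free, on the end of a flat steel crank arm (top at 95 mm; 13 mm radius round the knob's foot). It circles 70 mm from the drum axis, at 118 degrees + drum counter-clockwise from the lift's +x axis.
- pawl (a joint): Swing of the brass pawl, rad: near 0 = tip dropped in between two wheel teeth (up to 0.17 if it rides on a tooth), 0.5 = fully off (stop). Over-centre spring, dead centre at 0.28: on either side it snaps home and stays. About 4 N on the yellow knob tips it either way. It pivots about a vertical pin at x 47, y 51 mm in the lift's frame.
- pawl_knob (a point): Centre of the top (125 mm above the table) of the yellow upright thumb knob, 16 mm thick, on the pawl's tail (tail's top at 71 mm). In the lift's frame it stands at x 92, y 59 mm with the pawl on, and moves 22 mm along -y, to x 91, y 37 mm, for fully off; push it back along +y to drop the pawl in.
- carrier: The slide carrier: steel basket of upright glass slides, 85 x 66 x 70 mm, hung by a rod and arm from a black slider on the column, over the trough. Origin: centre of the basket's underside, 32 mm above the table when fully down in the trough and 60 mm higher per rad of drum. It only moves up and down.
- stain_bottle: Bystander, loose: amber stain bottle, 52 mm wide, 115 mm tall; origin at the centre of its underside. To be left alone.
- beaker: Bystander, loose: clear open beaker, 68 mm wide, 85 mm tall; origin at the centre of its underside. To be left alone.
- slide_box: Bystander, loose: flat blue slide box, 90 x 170 x 34 mm; origin at the centre of its underside. To be left alone.
- dish: Bystander, loose: clear covered culture dish, 90 mm wide, 14 mm high; origin at the centre of its underside. To be left alone.
- counter: Bystander, loose: grey tally counter, 65 x 120 mm, 38 mm high; origin at the centre of its underside. To be left alone.
- wash_bottle: Bystander, loose: white wash bottle with a red cap, 72 mm wide, 160 mm tall; origin at the centre of its underside. To be left alone.

How it is judged:
By the outcome, as a careful person would: the job done as asked, in the order asked, and still so for the second after the job is handed in, with the robot touching nothing.
It also fails if it takes over 58 s, if anything falls off the work surface, if the arm or the gripper's body presses on something with over 40 N, if the wrist force passes 120 N, or if a joint passes its speed limit or range.

## Working session

There is one attempt and no reset: what is moved stays moved. The work goes in short steps, Python scripts to look and compute and a tool call to move; the robot and the scene stay as the last step left them, time stands still between calls to the robot, and variables do not carry over. Pictures are saved under pics/ and viewed, at most 10 in all, crops included, and the job is handed in when it is done.

Besides the shell and the picture viewer there is one more tool, called as name(argument=value, ...) on one line, values as JSON. move_arm: Moves the arm, as the interface text tells. Its arguments: {"type":"object","properties":{"commands":{"type":"array"}},"required":["commands"]}

```bash
mkdir -p pics; ls
cat > h.py <<'E'
import numpy as np, cv2
from cell import state, read_camera, camera_info, env
def ray(ci,u,v):
    K=np.array(ci["K"]);T=np.array(ci["cam_to_world"])
    d=np.array([(u-K[0,2])/K[0,0],(v-K[1,2])/K[1,1]]);s=d.copy()
    for _ in range(20): s=d/(1+ci["k1"]*(s@s))
    return T[:3,3],T[:3,:3]@np.array([s[0],s[1],1])
def onplane(ci,u,v,z):
    o,d=ray(ci,u,v);return (o+d*(z-o[2])/d[2])[:2]
E
python3 - <<'E'
from h import *
a=read_camera("top");b=read_camera("scene")
cv2.imwrite("pics/top.png",a);cv2.imwrite("pics/scene.png",b)
for n in("top","scene"):print(camera_info(n))
s=state();print(s["t"],s["eef_pos"],s["tcp_rot"])
E
```

```text
pics
{'K': array([[384.92790689,   0.        , 256.58880715],
       [  0.        , 384.92790689, 193.77444452],
       [  0.        ,   0.        ,   1.        ]]), 'k1': -0.011662987203404937, 'cam_to_world': array([[ 2.72336037e-02, -9.87806028e-01,  1.53289211e-01,
         3.93541290e+02],
       [-9.99022918e-01, -3.22347084e-02, -3.02346458e-02,
         1.75849450e+02],
       [ 3.48071984e-02, -1.52316036e-01, -9.87718727e-01,
         1.15047612e+03],
       [ 0.00000000e+00,  0.00000000e+00,  0.00000000e+00,
         1.00000000e+00]])}
{'K': array([[465.78348011,   0.        , 260.57837634],
       [  0.        , 465.78348011, 193.37615223],
       [  0.        ,   0.        ,   1.        ]]), 'k1': -0.09358360189062839, 'cam_to_world': array([[ 1.93695184e-01,  7.10708567e-01, -6.76295430e-01,
         1.31865941e+03],
       [ 9.80859781e-01, -1.54276706e-01,  1.18797254e-01,
         1.94790862e+01],
       [-1.99064052e-02, -6.86361444e-01, -7.26988104e-01,
         9.41377317e+02],
       [ 0.00000000e+00,  0.00000000e+00,  0.00000000e+00,
         1.00000000e+00]])}
0.1 [153.80209184 605.55238175 214.11509612] [-3.14058366e+00 -1.06205414e-04  2.89280843e+00]
```

View pics/top.png

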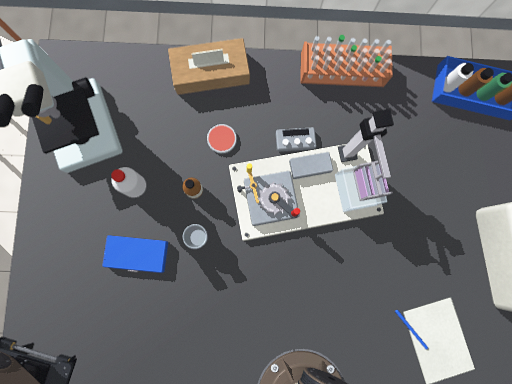

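View pics/scene.png

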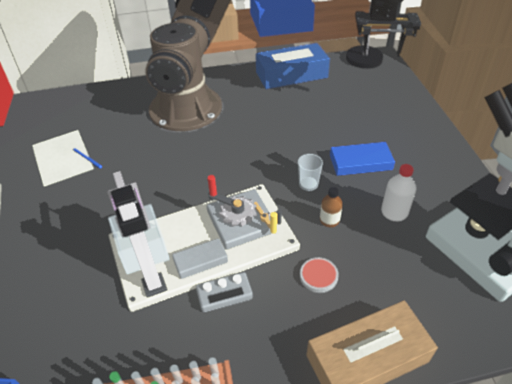

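The top view shows the lift with its drum at about (275,198), the red knob near (296,212) and the yellow knob near (250,168). The trough is to the right (-y). In the scene view the red knob is near (212,185) and the yellow one near (273,222).

Run:
```python
from h import *
R={"top":(225,130,400,245),"scene":(100,150,310,310)}
rays={}
for n in R:
    im=cv2.imread(f"pics/{n}.png");ci=camera_info(n);h=cv2.cvtColor(im,cv2.COLOR_BGR2HSV)
    x0,y0,x1,y1=R[n];roi=np.zeros(h.shape[:2],np.uint8);roi[y0:y1,x0:x1]=255
    for c,lo,hi in(("red",(0,170,90),(7,255,255)),("yel",(22,170,110),(32,255,255))):
        m=cv2.inRange(h,lo,hi)&roi
        if c=="red": m|=cv2.inRange(h,(173,170,90),(180,255,255))&roi
        k,l,s,ce=cv2.connectedComponentsWithStats(m)
        for i in range(1,k):
            if s[i][4]>8: print(n,c,s[i],ce[i].round(1))
    g=cv2.inRange(h,(0,0,190),(180,45,255))&roi
    cs=max(cv2.findContours(g,0,2)[0],key=cv2.contourArea)
    r=cv2.minAreaRect(cs);bx=cv2.boxPoints(r)
    print(n,[ (p.round(),onplane(ci,*p,25).round()) for p in bx])
a=cv2.imread("pics/top.png")[125:250,220:400];b=cv2.imread("pics/scene.png")[165:300,100:310]
a=cv2.resize(a,(540,375)[:2],interpolation=2);a=cv2.resize(a,(792,550),interpolation=2)
cv2.imwrite("pics/topc.png",a)
```

```text
top red [291 208   9   8  47] [295.2 211.7]
top yel [248 167   4   5  14] [249.4 169.1]
top [(array([228., 165.], dtype=float32), array([654., 229.])), (array([369., 139.], dtype=float32), array([ 750., -198.])), (array([383., 214.], dtype=float32), array([ 519., -235.])), (array([242., 240.], dtype=float32), array([431., 180.]))]
scene red [209 176   7  19  77] [212.4 184.4]
scene [(array([100., 192.], dtype=float32), array([ 365., -265.])), (array([277., 149.], dtype=float32), array([300., 251.])), (array([305., 269.], dtype=float32), array([727., 224.])), (array([128., 311.], dtype=float32), array([ 757., -188.]))]
```

View pics/topc.png

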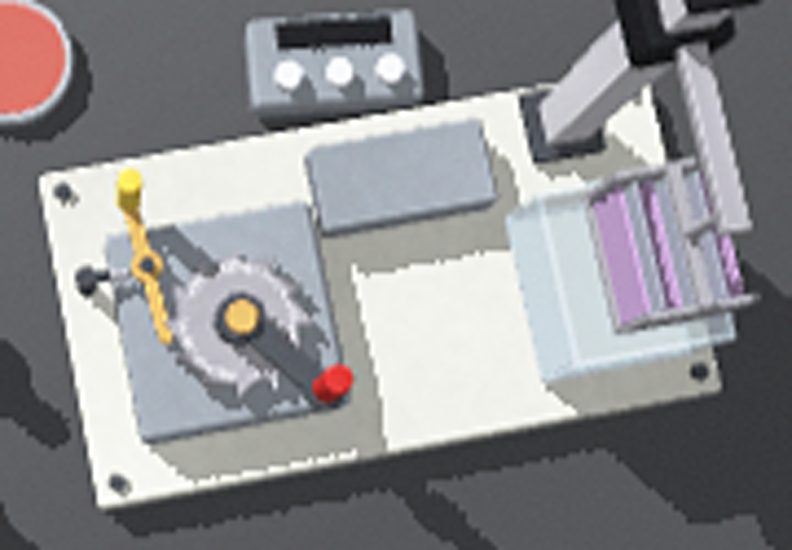

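The crop shows the pawl engaged: yellow knob top at crop (130,178), red knob top at (342,376), drum cap at (242,315). Base corners are at (40,178), (100,508) and (718,392).

Run:
```python
from h import *
ci=camera_info("top")
f=lambda u,v,z:onplane(ci,220+u/4.4-.4,125+v/4.4-.4,z)
A,B,C=f(40,178,25),f(100,508,25),f(718,392,25)
print(A,B,C,np.linalg.norm(A-B),np.linalg.norm(B-C))
e=B-C;yaw=np.arctan2(-e[0],e[1]);d=A-B;yaw2=np.arctan2(d[1],d[0])
print(yaw,yaw2)
Y=f(130,178,125);Rd=f(342,376,153);cap=f(242,315,90)
for y in(yaw,(yaw+yaw2)/2):
    M=np.array([[np.cos(y),-np.sin(y)],[np.sin(y),np.cos(y)]])
    O=Y-M@[92,59];r=M.T@(Rd-O)
    print("O",O,"cap",cap,"Y",Y,"red",Rd,"local",r,np.linalg.norm(r),"drum",np.arctan2(r[1],r[0])-np.radians(118)+2*np.pi, "Yoff",O+M@[91,37])
```

```text
[652.26783813 227.1113241 ] [430.96342651 179.1002789 ] [ 520.53747261 -235.65258648] 226.45243002401136 424.3152708472859
0.2127028177779437 0.2136351686756281
O [553.7689471   89.82568091] cap [552.94069779  92.92389962] Y [631.24057528 166.91748869] red [508.73694288  37.5341558 ] local [-55.05603467 -41.60670677] 69.00931098114721 drum 1.7292532335139912 Yoff [634.90736801 145.20218001]
O [553.80489382  89.78957392] cap [552.94069779  92.92389962] Y [631.24057528 166.91748869] red [508.73694288  37.5341558 ] local [-55.10291907 -41.53814193] 69.0054267767881 drum 1.7280508826855119 Yoff [634.91749075 145.20389174]
```

move_arm(commands=[[[3.4, -3.1, 0], [0, 0, 2.6], 0.42], [[3.4, -3.1, 0], [0, 0, 2.6], 0.42], [[3.4, -3.1, 0], [0, 0, 2.6], 0.42], [[3.4, -3.1, 0], [0, 0, 2.6], 0.42], [[3.4, -3.1, 0], [0, 0, 2.6], 0.42], [[3.4, -3.1, 0], [0, 0, 2.6], 0.42], [[3.4, -3.1, 0], [0, 0, 2.6], 0.42], [[3.4, -3.1, 0], [0, 0, 2.6], 0.42], [[3.4, -3.1, 0], [0, 0, 2.6], 0.42], [[3.4, -3.1, 0], [0, 0, 2.6], 0.42]])

```text
t: 1.1
eef_pos: [495.0, 294.2, 214.5]
tcp_rot: [3.142, -0.0, -2.935]
ft_force: [0.2, 1.1, -0.6]
opening: 0.419
grip_force: 0.0
```

move_arm(commands=[[[3.4, -3.1, 0], [0, 0, 0.4], 0.42], [[3.4, -3.1, 0], [0, 0, 0], 0.42], [[3.4, -3.2, 0], [0, 0, 0], 0.42], [[3.4, -3.2, 0], [0, 0, 0], 0.42], [[0, 0, 0], [0, 0, 0], 0.42]])

```text
t: 1.6
eef_pos: [632.9, 165.7, 213.6]
tcp_rot: [-3.141, -0.0, -2.934]
ft_force: [-1.0, 0.1, -0.3]
opening: 0.423
grip_force: 0.0
```

Run:
```python
from h import *
ci=camera_info("wrist");im=read_camera("wrist");cv2.imwrite("pics/w1.png",im)
s=state();print(s["eef_pos"],s["tcp_rot"],s["t"])
h=cv2.cvtColor(im,cv2.COLOR_BGR2HSV)
for c,m in(("red",cv2.inRange(h,(0,170,90),(7,255,255))|cv2.inRange(h,(173,170,90),(180,255,255))),("yel",cv2.inRange(h,(22,170,110),(32,255,255)))):
    k,l,st,ce=cv2.connectedComponentsWithStats(m)
    for i in range(1,k):
        if st[i][4]>30: print(c,st[i],ce[i].round(),onplane(ci,*ce[i],125))
print(ci)
```

```text
[631.06422038 167.64342838 213.6040322 ] [ 3.14151280e+00 -1.13551506e-03 -2.93297106e+00] 1.65
red [108   0  47  33 904] [131.  15.] [508.55793949  39.4503325 ]
yel [250 168  15  30 360] [256. 183.] [625.49464877 166.50223962]
{'K': array([[298.9733455 ,   0.        , 252.93593436],
       [  0.        , 298.9733455 , 187.15691726],
       [  0.        ,   0.        ,   1.        ]]), 'k1': -0.08088640118562915, 'cam_to_world': array([[-2.05655916e-01,  9.35556788e-01,  2.87122169e-01,
         5.52155941e+02],
       [ 9.78624362e-01,  1.96617105e-01,  6.02998448e-02,
         1.48019032e+02],
       [-3.92005484e-05,  2.93385770e-01, -9.55994136e-01,
         3.84253377e+02],
       [ 0.00000000e+00,  0.00000000e+00,  0.00000000e+00,
         1.00000000e+00]])}
```

View pics/w1.png

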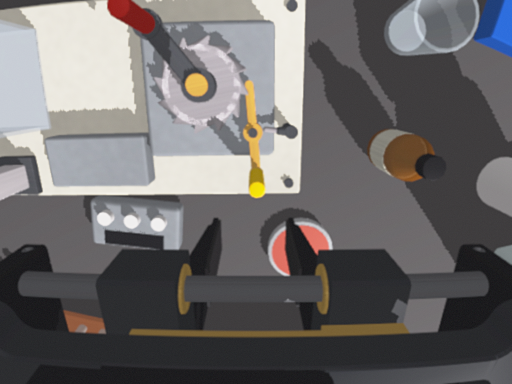

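The wrist view shows the yellow knob top at about (257,190), which is about (632,168) in the world and agrees with the estimate. The fingers straddle it and the sides are clear.

move_arm(commands=[[[0, 0, -4], [0, 0, 0], 0.42], [[0, 0, -4], [0, 0, 0], 0.42], [[0, 0, -3], [0, 0, 0], 0.42], [[0, 0, -1], [0, 0, 0], 0.42], [[0, 0, 0], [0, 0, 0], 0.42]])

```text
t: 2.15
eef_pos: [629.0, 170.4, 93.8]
tcp_rot: [3.141, -0.002, -2.929]
ft_force: [0.3, -0.3, 0.4]
opening: 0.419
grip_force: 0.0
```

move_arm(commands=[[[0.1, -0.6, 0], [0, 0, 0], 0.42], [[0.1, -0.6, 0], [0, 0, 0], 0.42], [[0.1, -0.6, 0], [0, 0, 0], 0.42], [[0.1, -0.6, 0], [0, 0, 0], 0.42], [[0.2, -0.6, 0], [0, 0, 0], 0.42], [[0.2, -0.5, 0], [0, 0, 0], 0.42], [[0, 0, 0], [0, 0, 0], 0.42]])

```text
t: 2.85
eef_pos: [636.5, 137.4, 94.8]
tcp_rot: [3.136, -0.002, -2.931]
ft_force: [-7.6, 21.0, 4.4]
opening: 0.42
grip_force: 10.8
```

```bash
cat > look.py <<'E'
from h import *
import sys
ci=camera_info("wrist");im=read_camera("wrist")
cv2.imwrite(f"pics/{sys.argv[1]}.png",im)
h=cv2.cvtColor(im,cv2.COLOR_BGR2HSV)
O=np.array([553.8,90.5]);y=.213;M=np.array([[np.cos(y),-np.sin(y)],[np.sin(y),np.cos(y)]])
for n in("top","wrist"):
  ci=camera_info(n);im=read_camera(n);h=cv2.cvtColor(im,cv2.COLOR_BGR2HSV)
  for c,m,z in(("red",cv2.inRange(h,(0,170,90),(7,255,255))|cv2.inRange(h,(173,170,90),(180,255,255)),140),("yel",cv2.inRange(h,(22,170,110),(32,255,255)),115)):
    k,l,st,ce=cv2.connectedComponentsWithStats(m)
    for i in range(1,k):
        p=M.T@(onplane(ci,*ce[i],z)-O)
        if st[i][4]>10 and np.hypot(*p)<130: print(n,c,st[i],"local",p.round(1),np.arctan2(p[1],p[0])%6.283-2.059)
s=state();print(s["t"],"tcp local",M.T@(s["eef_pos"][:2]-O),s["eef_pos"],s["ft_force"])
E
python3 look.py w2
```

```text
wrist yel [ 263  206   29   63 1386] local [84.8 40.2] -1.6156601908703163
3.0 tcp local [90.77871559 28.45351638] [636.51234402 137.50048877  94.79387578] [-6.81414387 19.45524444  5.00387216]
```

View pics/w2.png

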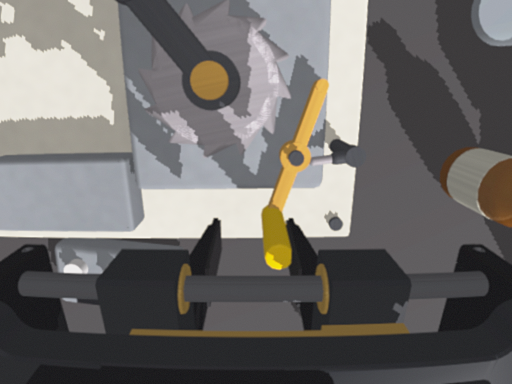

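The view shows the pawl swung clear of the wheel (tip at (322,85)), with the knob against the right-hand finger. Now I'll back off, rise and go above the red knob.

move_arm(commands=[[[-0.2, 0.9, 0], [0, 0, 0], 0.42], [[0, 0, 0], [0, 0, 0], 0.42], [[0, 0, 5], [0, 0, 0], 0.42], [[0, 0, 5], [0, 0, 0], 0.4], [[-2.5, -2.1, 0], [0, 0, 6.2], 0.36], [[-2.5, -2.1, 0], [0, 0, 6.2], 0.36], [[-2.5, -2.2, 0], [0, 0, 6.2], 0.36], [[-2.5, -2.2, 0], [0, 0, 6.2], 0.36], [[-2.6, -2.3, 0], [0, 0, 6.2], 0.36], [[0, 0, 0], [0, 0, 6], 0.36]])

```text
t: 4.0
eef_pos: [507.4, 32.4, 194.9]
tcp_rot: [3.141, -0.001, -2.282]
ft_force: [0.5, 1.4, -0.0]
opening: 0.361
grip_force: 0.0
```

move_arm(commands=[[[0, 0, 0], [0, 0, 0], 0.36]])

```text
t: 4.1
eef_pos: [509.8, 33.6, 195.1]
tcp_rot: [-3.141, 0.0, -2.284]
ft_force: [0.2, 0.1, 0.3]
opening: 0.359
grip_force: 0.0
```

```bash
python3 look.py w3; python3 -c "
from h import *;print(state()['tcp_rot'])"
```

```text
top yel [254 168   4   4  13] local [79.  42.9] -1.5620419873920333
wrist red [251 183  21  41 710] local [-57.4 -41.9] 1.712184784475662
wrist yel [233 307  13  24 257] local [64.8 24.3] -1.7006189080297516
4.25 tcp local [-54.28242141 -45.35898574] [510.33287406  34.69114923 194.6570926 ] [-0.15379409  0.58834321  0.52866705]
[-3.14137343e+00  1.04809327e-04 -2.28665687e+00]
```

View pics/w3.png

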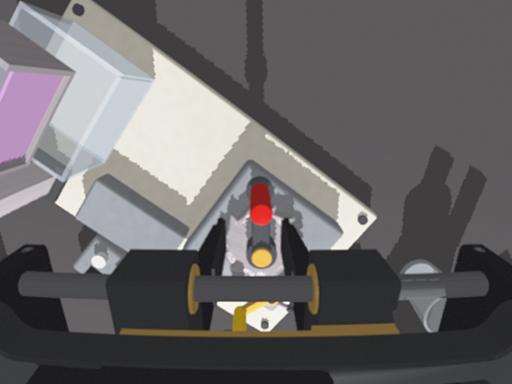

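The view shows the red knob top at about (261,215), lined up between the fingers. I'll descend around it.

move_arm(commands=[[[-0.2, 0.3, -2], [0, 0, 0], 0.36], [[0, 0, -3.5], [0, 0, 0], 0.36], [[0, 0, -3.5], [0, 0, 0], 0.33], [[0, 0, 0], [0, 0, 0], 0.33]])

```text
t: 4.65
eef_pos: [506.3, 38.1, 101.4]
tcp_rot: [3.136, -0.004, -2.285]
ft_force: [0.2, 0.2, 1.0]
opening: 0.332
grip_force: 0.0
```

Run:
```python
from h import *
s=state();print(s["eef_pos"],s["ft_force"],s["opening"])
O=np.array([553.8,90.5])
# start angle at current tcp, circle steps of .05 rad
p=s["eef_pos"][:2];a=np.arctan2(*(p-O)[::-1])%6.283;print(np.degrees(a),np.hypot(*(p-O)))
for i in range(0,50,5):
    t=np.radians(229.3)-.05*i;q=O+70*np.array([np.cos(t),np.sin(t)]);print(i,q.round(1))
a=np.radians(229.3)-.05*np.arange(0,45)
P=np.c_[553.8+70*np.cos(a),90.5+70*np.sin(a)]/10
print(np.diff(P,axis=0).round(2).tolist())
```

```text
[506.33424082  38.13543759 101.35189952] [0.19454435 0.2020159  1.04291912] 0.33170585675409703
227.79870731979418 70.67563718287408
0 [508.2  37.4]
5 [496.4  50.4]
10 [488.3  65.8]
15 [484.2  82.8]
20 [484.5 100.2]
25 [489.  117.1]
30 [497.6 132.3]
35 [509.7 144.9]
40 [524.5 154.1]
45 [541.2 159.4]
[[-0.26, 0.23], [-0.25, 0.25], [-0.23, 0.26], [-0.22, 0.27], [-0.21, 0.28], [-0.19, 0.29], [-0.18, 0.3], [-0.16, 0.31], [-0.15, 0.32], [-0.13, 0.32], [-0.12, 0.33], [-0.1, 0.34], [-0.08, 0.34], [-0.06, 0.34], [-0.05, 0.35], [-0.03, 0.35], [-0.01, 0.35], [0.01, 0.35], [0.02, 0.35], [0.04, 0.35], [0.06, 0.35], [0.07, 0.34], [0.09, 0.34], [0.11, 0.33], [0.12, 0.33], [0.14, 0.32], [0.16, 0.31], [0.17, 0.3], [0.19, 0.3], [0.2, 0.29], [0.22, 0.28], [0.23, 0.26], [0.24, 0.25], [0.25, 0.24], [0.27, 0.23], [0.28, 0.21], [0.29, 0.2], [0.3, 0.18], [0.31, 0.17], [0.31, 0.15], [0.32, 0.14], [0.33, 0.12], [0.33, 0.11], [0.34, 0.09]]
```

move_arm(commands=[[[-0.22, 0.23, 0.3], [0, 0, -2.86], 0.33], [[-0.25, 0.25, 0], [0, 0, -2.86], 0.33], [[-0.23, 0.26, 0], [0, 0, -2.86], 0.33], [[-0.22, 0.27, 0], [0, 0, -2.86], 0.33], [[-0.21, 0.28, 0], [0, 0, -2.86], 0.33], [[-0.19, 0.29, 0], [0, 0, -2.86], 0.33], [[-0.18, 0.3, 0], [0, 0, -2.86], 0.33], [[-0.16, 0.31, 0], [0, 0, -2.86], 0.33], [[-0.15, 0.32, 0], [0, 0, -2.86], 0.33], [[-0.13, 0.32, 0], [0, 0, -2.86], 0.33]])

```text
t: 5.65
eef_pos: [488.8, 65.8, 109.1]
tcp_rot: [-3.141, -0.0, -2.786]
ft_force: [-1.9, -7.4, 1.0]
opening: 0.335
grip_force: 2.8
```

move_arm(commands=[[[-0.12, 0.33, -0.1], [0, 0, -2.86], 0.33], [[-0.1, 0.34, -0.1], [0, 0, -2.86], 0.33], [[-0.08, 0.34, 0], [0, 0, -2.86], 0.33], [[-0.06, 0.34, 0], [0, 0, -2.86], 0.33], [[-0.05, 0.35, 0], [0, 0, -2.86], 0.33], [[-0.03, 0.35, 0], [0, 0, -2.86], 0.33], [[-0.01, 0.35, 0], [0, 0, -2.86], 0.33], [[0.01, 0.35, 0], [0, 0, -2.86], 0.33], [[0.02, 0.35, 0], [0, 0, -2.86], 0.33], [[0.04, 0.35, 0], [0, 0, -2.86], 0.33]])

```text
t: 6.65
eef_pos: [484.5, 100.5, 107.0]
tcp_rot: [-3.141, -0.001, 2.998]
ft_force: [-4.2, -4.4, 2.2]
opening: 0.332
grip_force: 2.7
```

move_arm(commands=[[[0.06, 0.35, 0], [0, 0, -2.86], 0.33], [[0.07, 0.34, 0], [0, 0, -2.86], 0.33], [[0.09, 0.34, 0], [0, 0, -2.86], 0.33], [[0.11, 0.33, 0], [0, 0, -2.86], 0.33], [[0.12, 0.33, 0], [0, 0, -2.86], 0.33], [[0.14, 0.32, 0], [0, 0, -2.86], 0.33], [[0.16, 0.31, 0], [0, 0, -2.86], 0.33], [[0.17, 0.3, 0], [0, 0, -2.86], 0.33], [[0.19, 0.3, 0], [0, 0, -2.86], 0.33], [[0.2, 0.29, 0], [0, 0, -2.86], 0.33]])

```text
t: 7.65
eef_pos: [496.9, 132.9, 106.8]
tcp_rot: [-3.14, -0.002, 2.499]
ft_force: [-6.0, -1.7, 1.7]
opening: 0.327
grip_force: 2.7
```

move_arm(commands=[[[0.22, 0.28, 0], [0, 0, -2.86], 0.33], [[0.23, 0.26, 0], [0, 0, -2.86], 0.33], [[0.24, 0.25, 0], [0, 0, -2.86], 0.33], [[0.25, 0.24, 0], [0, 0, -2.86], 0.33], [[0.13, 0.12, 0], [0, 0, -1.4], 0.33], [[0.14, 0.11, 0], [0, 0, -1.4], 0.33], [[0.14, 0.1, 0], [0, 0, -1.4], 0.33], [[0, 0, 0], [0, 0, 0], 0.33]])

```text
t: 8.45
eef_pos: [511.0, 146.7, 106.8]
tcp_rot: [-3.141, -0.001, 2.228]
ft_force: [-4.2, -0.2, 2.5]
opening: 0.331
grip_force: 1.7
```

Still at friction level, so I'll continue until the stop shows in the force.

move_arm(commands=[[[0.14, 0.1, 0], [0, 0, -1.4], 0.33], [[0.14, 0.1, 0], [0, 0, -1.4], 0.33], [[0, 0, 0], [0, 0, 0], 0.33]])

```text
t: 8.75
eef_pos: [514.2, 148.5, 106.6]
tcp_rot: [3.141, 0.0, 2.18]
ft_force: [-3.4, 0.5, 1.6]
opening: 0.332
grip_force: 1.4
```

move_arm(commands=[[[0.15, 0.1, 0], [0, 0, -1.4], 0.33], [[0.15, 0.1, 0], [0, 0, -1.4], 0.33], [[0, 0, 0], [0, 0, 0], 0.33]])

```text
t: 9.05
eef_pos: [514.8, 148.4, 106.3]
tcp_rot: [-3.135, 0.0, 2.132]
ft_force: [-15.5, -16.9, 13.9]
opening: 0.33
grip_force: 11.1
```

```bash
python3 look.py w4;python3 - <<'E'
from h import *
a=cv2.imread("pics/w4.png");b=read_camera("scene")[110:310,90:320]
b=cv2.resize(b,(442,384));cv2.imwrite("pics/c4.png",np.hstack([a[:, 80:430],b]))
E
```

```text
top yel [254 167   4   4  14] local [80.9 42.4] -1.575959964372961
wrist red [ 220  209   37   66 1980] local [-35.2  71.6] -0.03138168686372911
wrist yel [390 300  29  34 676] local [91.3 41.8] -1.629229349135354
9.2 tcp local [-25.88462182  64.81867887] [514.79812303 148.38202113 106.28541149] [-15.75333982 -16.23614561  12.70407223]
```

View pics/c4.png

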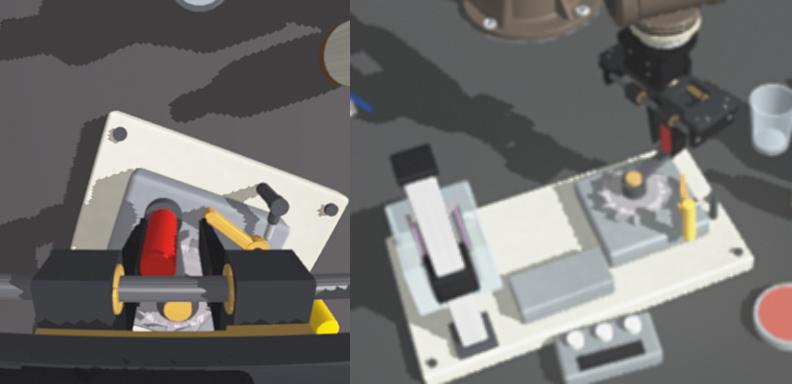

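The left half shows the red knob up against the trailing finger. The right half shows the carrier sitting down in the trough and the arm at the crank end. The force rose to about 22 N opposite the push, which means the hard stop. I'll back off and rise.

move_arm(commands=[[[-0.4, -0.3, 0], [0, 0, 0], 0.33], [[-0.2, -0.2, 0], [0, 0, 0], 0.36], [[0, 0, 0], [0, 0, 0], 0.36], [[0, 0, 3], [0, 0, 0], 0.36], [[0, 0, 4], [0, 0, 0], 0.42], [[0, 0, 4], [0, 0, 0], 0.42], [[0, 0, 0], [0, 0, 0], 0.42]])

```text
t: 9.95
eef_pos: [513.3, 145.9, 220.6]
tcp_rot: [3.133, 0.003, 2.131]
ft_force: [0.6, -0.6, -0.5]
opening: 0.419
grip_force: 0.0
```

```bash
python3 look.py w5;python3 -c "
from h import *;print(state()['tcp_rot'])"
```

```text
wrist red [240 169  20  35 578] local [-34.2  68.8] -0.026509774339346315
wrist yel [338 218  29  32 446] local [82.3 47.4] -1.535995451781254
10.1 tcp local [-30.25481411  62.69160347] [510.97634108 145.37918694 215.21973519] [-0.25575519 -0.03877868 -0.65941112]
[ 3.14152527e+00 -5.07506182e-05  2.13127277e+00]
```

View pics/w5.png

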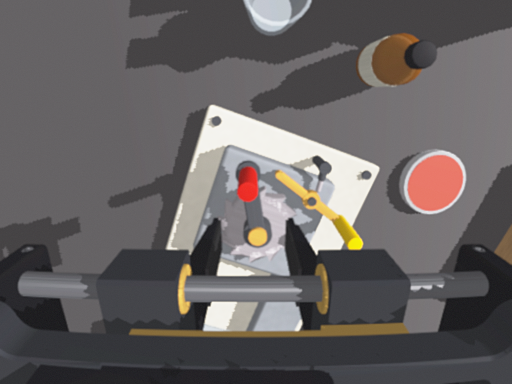

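The view shows the crank knob at (248,180), drum about 0, and the pawl still off with its knob top at (354,242). Next I'll go back over the yellow knob.

move_arm(commands=[[[1.4, 0, 0], [0, 0, 7.7], 0.42], [[1.4, 0, 0], [0, 0, 7.7], 0.42], [[1.4, 0, 0], [0, 0, 7.7], 0.42], [[1.4, 0, 0], [0, 0, 7.7], 0.42], [[1.4, 0, 0], [0, 0, 7.7], 0.42], [[1.4, 0, 0], [0, 0, 7.7], 0.42], [[1.4, 0, 0], [0, 0, 7.7], 0.42], [[1.3, 0, 0], [0, 0, 7.7], 0.42], [[1.3, 0, 0], [0, 0, 7.7], 0.42], [[0, 0, 0], [0, 0, 0.4], 0.42]])

```text
t: 11.1
eef_pos: [635.7, 145.1, 213.4]
tcp_rot: [3.141, -0.002, -2.934]
ft_force: [-0.2, -0.8, -0.7]
opening: 0.42
grip_force: 0.0
```

```bash
python3 look.py w6;python3 -c "
from h import *;print(state()['tcp_rot'])"
```

```text
wrist red [276  26  28  34 650] local [-32.3  65.1] -0.027378112164266
wrist yel [252 169  15  29 352] local [86.7 41.2] -1.6153233303527141
11.25 tcp local [90.33342738 36.51274739] [634.3734534  145.28345947 214.56426243] [-0.40161477 -0.25969067 -0.69617298]
[ 3.14133258e+00 -1.87418339e-03 -2.93909836e+00]
```

View pics/w6.png

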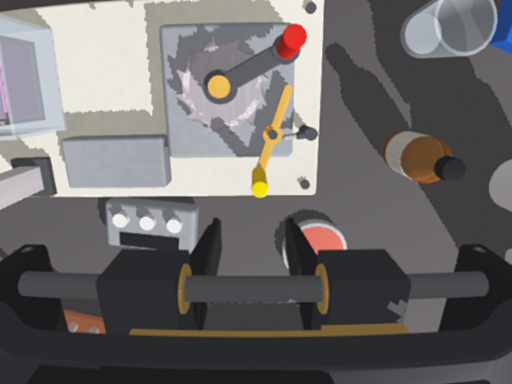

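The yellow knob top is at (260,188), between the fingers. I'll descend and push it back along +y.

move_arm(commands=[[[0, 0, -4], [0, 0, 0], 0.42], [[0, 0, -4], [0, 0, 0], 0.42], [[0, 0, -3], [0, 0, 0], 0.42], [[0, 0, -1], [0, 0, 0], 0.42], [[-0.1, 0.6, 0], [0, 0, 0], 0.42], [[-0.1, 0.6, 0], [0, 0, 0], 0.42], [[-0.1, 0.5, 0], [0, 0, 0], 0.42], [[-0.2, 0.5, 0], [0, 0, 0], 0.42], [[-0.1, 0.4, 0], [0, 0, 0], 0.42], [[0, 0, 0], [0, 0, 0], 0.42]])

```text
t: 12.25
eef_pos: [628.7, 172.1, 96.1]
tcp_rot: [3.141, 0.0, -2.935]
ft_force: [0.5, -0.9, 0.1]
opening: 0.417
grip_force: 0.0
```

```bash
python3 look.py w7
```

```text
wrist red [ 239    0   40   33 1007] local [-23.3  65.3] -0.14541377360000207
wrist yel [ 239  210   28   62 1392] local [86.7 62.3] -1.4361874406268456
12.4 tcp local [90.43516984 63.14022954] [628.84403192 171.33069839  95.63451994] [ 0.53427892  0.08515799 -0.21937687]
```

View pics/w7.png

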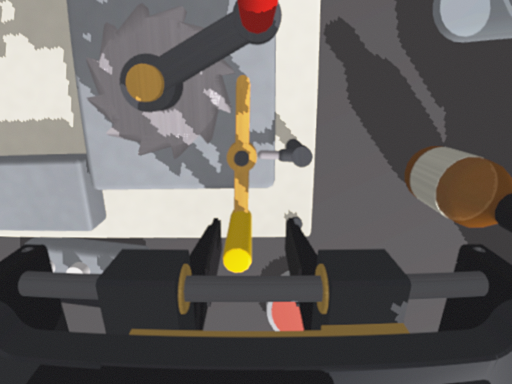

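The pawl has snapped back: the knob is at (238,258), its tip is at (241,80) on the wheel, and it has moved about 22 mm. I'll rise clear and check numerically.

move_arm(commands=[[[0, -0.3, 0], [0, 0, 0], 0.42], [[0, 0, 4], [0, 0, 0], 0.42], [[0, 0, 4], [0, 0, 0], 0.42], [[0.2, 0, 3.8], [0, 0, 0], 0.42], [[0, 0, 0], [0, 0, 0], 0.42], [[0, 0, 0], [0, 0, 0], 0.42]])

```text
t: 13.0
eef_pos: [631.1, 168.0, 214.0]
tcp_rot: [3.142, 0.001, -2.936]
ft_force: [0.3, -0.3, -0.5]
opening: 0.42
grip_force: 0.0
```

```bash
python3 look.py w8
python3 - <<'E'
from h import *
O=np.array([553.8,90.5]);y=.213;M=np.array([[np.cos(y),-np.sin(y)],[np.sin(y),np.cos(y)]])
print("w1 ref",M.T@(np.array([625.495,166.5])-O))
ci=camera_info("wrist");h=cv2.cvtColor(read_camera("wrist"),cv2.COLOR_BGR2HSV)
k,l,st,ce=cv2.connectedComponentsWithStats(cv2.inRange(h,(22,170,110),(32,255,255)))
i=1+np.argmax(st[1:,4]);print("now",st[i],M.T@(onplane(ci,*ce[i],125)-O))
E
```

```text
wrist red [250  24  24  35 630] local [-32.4  65.9] -0.031076931742640923
wrist yel [250 170  15  30 367] local [88.7 62.1] -1.4483659697344269
13.15 tcp local [91.35778842 59.5654385 ] [630.50148636 168.03172873 212.08306517] [ 0.11089858  0.22421722 -0.527945  ]
w1 ref [86.14064617 59.12666152]
now [249 170  16  30 369] [85.78197073 61.99568301]
```

```bash
python3 -c "
from h import *;print(env.job_done())"
```

```text
the job is handed in; nothing more can be done
None
```

The job is handed in at about 13 s: the carrier was eased down to the drum's hard stop at roughly 30 mm/s, the pawl was then flicked back onto the wheel and measured as fully home, and the bystanders were left alone. I saw no judge's result.

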